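# Slide the shade plate under the colour reader's bridge

### The job

Push the flat shade plate along the counter with the fingertips, under the low bridge of the colour reader from its open mouth, tab end first, until its front edge sits square and fully home against the stop bar behind the bridge; then take the hand away. Keep the plate flat on the counter all the way: do not pick it up or tip it, and leave the other things where they stand.

Things in the scene. Friction and masses are not known exactly. Their poses are not given: they have to be found in the camera images.
- plate: the shade plate: a flat dark grey plate lying loose, 140 mm long (x), 100 mm wide (y), 12 mm thick, 0.2 to 0.4 kg, six tooth-coloured tabs inset near its front (+x) end. Origin at the centre of its underside, z up. At the start its x points roughly at the bridge, up to 0.5 rad askew and up to 14 cm off its centre line. It slides when pushed at its edges
- plate_front (a point): middle of the plate's front end face, 6 mm above the plate's underside
- plate_rear (a point): middle of the plate's rear end face (opposite the tabs), 6 mm above the plate's underside
- bridge: the colour reader: a grey bridge, black display on top, fixed to the counter. Origin on the counter midway under it; x is the way the plate travels (mouth at -x; roughly world +y), z up. The bridge spans x -30 to +30 mm; underside 16 mm, top 50 mm above the counter; passage between its legs 116 mm wide (y -58 to 58), outside 152 mm
- stop (a point): middle of the stop's face that the plate's front end must meet: 65 mm beyond the bridge's origin along its x, 6 mm above the counter. The stop is a low steel cross bar, 14 mm high, joined to the legs by low side rails outside the passage. With the plate home, its rear 45 mm still stands out in front of the bridge
- mouth (a point): middle of the passage's mouth on the counter: 30 mm before the bridge's origin along its x
- dish: small white bowl, 56 mm across, 30 mm high; a bystander, to be left alone. Origin at the underside centre
- jar: amber jar, 56 mm across, 60 mm high; a bystander, to be left alone. Origin at the underside centre
- cup: blue drinking cup, 68 mm across, 75 mm high; a bystander, to be left alone. Origin at the underside centre
- mirror: steel mouth mirror lying flat, about 165 mm long, 9 mm high; a bystander, to be left alone. Origin at the underside
- tray: steel open tray, 120 x 70 x 22 mm; a bystander, to be left alone. Origin at the underside centre
- cast: plaster dental cast on a 55 x 65 mm base, 24 mm high; a bystander, to be left alone. Origin at the underside centre
- drops: small white dropper bottle, 26 mm across, 50 mm high; a bystander, to be left alone. Origin at the underside centre
Not all that is in view belongs to the job. Leave any green, pink or yellow look-alike of the bridge alone.

How it is judged:
By the outcome, as a careful person would: the job done as asked, in the order asked, and still so for the second after the job is handed in, with the robot touching nothing.
It also fails if it takes over 64 s, if anything falls off the work surface, if the arm or the gripper's body presses on something with over 40 N, if the wrist force passes 120 N, or if a joint passes its speed limit or range.

### The arm

A 6-joint arm with a two-finger parallel gripper is mounted at the origin on the work surface. World frame = base frame: x ahead of the robot, y to its left, z up, the work surface at z = 0. Lengths are in mm, angles in rad, forces in N, time in s.
With the tool pointing down it reaches from about 275 to 1000 mm from the base axis. Payload 8.4 kg.
Tool frame: the origin (TCP) lies midway between the tips of the shut fingers; the grasp point (between the pads) lies r.grasp_offset behind it (r.grasp_offset is the distance from the TCP to the grasp point, in mm); z points along the fingers, y is the direction in which the jaws open and shut (so a half turn about z gives the same grasp; the last joint's range is limited). The gripper opens to 85 mm and grips with 20 to 120 N. Pads are 22 mm wide; open, the fingers measure 114 mm over their backs; the gripper's body (76 mm by 85 mm) begins 54 mm behind the grasp point. The pads swing forward as they close: fully open they stand 13 mm farther back than shut.
Start: joints at [1.191, 0.353, 1.633, -0, 1.155, -0.002], TCP at [230.547, 580.927, 231.281] pointing down, gripper open.
Joint ranges: [-2.63, 2.63], [-0.92, 2.1], [0.06, 2.66], [-1.3, 4.44], [0, 2.69], [-3.02, 3.02]. Speed limits (rad/s): [2.22, 2.22, 2.79, 3.14, 3.14, 3.14].

### API

Orientations are given as [roll, pitch, yaw] about the fixed x, y, z axes, in that order (R = Rz(yaw) Ry(pitch) Rx(roll)).
In Python, from rig import r gives the robot as it stands.
- The arm moves only by the tool jog_arm, never from a script. Its argument "series" is a list that holds one entry, the list of rows, each a list of 7 numbers: the shift along the tool's x, y, z in cm, then the turn, a rotation vector about the tool's x, y, z in degrees, then the finger opening in cm, from 0 to 8.54. A call has 1 to 5 rows; each row is the pose to reach, as a shift and turn from the pose commanded when the call began, along the tool's axes at that moment; what a row does not reach only later rows make up. A row lasts 1/8 s, in which the tool goes at most 62.5 mm and 10.7 degrees, less where a joint would pass 70% of its speed; a pose out of reach is approached as far as the arm can. A call with a gripper value outside its range is refused whole. The fingers move at their own pace and stop on an object; "newtons" is the grip in N (left out, the last holds). Time passes only in rows, so rows that repeat a pose let the fingers close. It gives the time, the measured TCP pose, the force and the opening at its end, in the units of the state.
- r.sense(): the state, without advancing time (a new reading comes with each control period).
- r.grab_frame(name): name is "scene" or "top" or "wrist"; returns the picture (420x560x3 uint8, red, green, blue); there is no depth.
- r.calibration(name): a dict with "mtx" (3x3 intrinsics, pixels), "origin" and "attitude" of the camera in the world; the wrist camera has in their place "T_tool_cam" (4x4, takes a point from camera to tool coordinates, whose origin is the TCP and whose axes are the flange's). Camera axes: x right, y down, z forward; pixel columns grow to the right and rows downward; lengths in mm; the calibration is good to about 2 mm. A picture is of the moment at which its call begins: read the wrist's pose just before it. calibration takes no time and is no camera call.
- r.sign_off(): hands the job in, once; it reports no verdict.
The state is a dict: "clock": time; "qpos": joint angles; "qvel": joint speeds; "joint_efforts": joint torques, N m; "eef_pos": TCP position; "tcp_rot": TCP orientation; "contact_force": force on the tool from outside, world axes, zero at the start; "wrist_torque": the same for the moment, N m; "opening": opening from 0.0 (shut) to 1.0 (fully open).
Only numpy, scipy, OpenCV 4.12 (cv2) and the standard library are available. Lean on these libraries where they do the work, as an engineer would, in place of code of your own. Each camera call takes 0.05 s, during which the arm holds its last target.

## Working session

There is one attempt and no reset: what is moved stays moved. The work goes in short steps, Python scripts to look and compute and a tool call to move; the robot and the scene stay as the last step left them, time stands still between calls to the robot, and variables do not carry over. Pictures are saved under pics/ and viewed, and the job is handed in when it is done.

Besides the shell and the picture viewer there is one more tool, called after "Request:" as name(argument=value, ...) on one line, values as JSON. jog_arm: Moves the arm, as the interface text tells. Its arguments: {"type":"object","properties":{"series":{"type":"array","items":{"type":"array","items":{"type":"array","items":{"type":"number"}}}},"newtons":{"type":"number"}},"required":["series"]}

```bash
ls; mkdir -p pics; python3 - <<'E'
from rig import r
import cv2
print(r.sense(), r.grasp_offset)
for n in ["scene","top","wrist"]:
    f=r.grab_frame(n); cv2.imwrite(f"pics/{n}0.png",f[:,:,::-1]); print(n,r.calibration(n))
E
```

```text
pics
{'clock': 0.0, 'qpos': array([ 1.19058952e+00,  3.53649831e-01,  1.63413966e+00,  8.07516692e-05,
        1.15518904e+00, -2.38489995e-03]), 'qvel': array([-0.00097488,  0.00181983, -0.00060656,  0.00116479,  0.00045229,
        0.00053292]), 'joint_efforts': array([-1.61737629e-03, -6.05244255e+01, -3.42066872e+01, -2.41900416e-04,
        9.39807971e-03,  5.01442616e-05]), 'eef_pos': array([230.35167721, 580.48997931, 230.55826291]), 'tcp_rot': array([-3.14020696e+00, -7.71370892e-05,  2.76373803e+00]), 'contact_force': array([-0.1764013 , -0.10523126, -1.07850133]), 'wrist_torque': array([ 0.0132769 , -0.00661786, -0.00117927]), 'opening': 1.0004020974006111} 18.700000000000003
scene {'mtx': array([[471.12274295,   0.        , 272.41473206],
       [  0.        , 471.12274295, 210.39396784],
       [  0.        ,   0.        ,   1.        ]]), 'origin': array([1234.23816467,  428.84948651,  752.10569824]), 'attitude': array([-2.2636057 , -0.02215653,  2.07788964])}
top {'mtx': array([[510.32844032,   0.        , 283.77589542],
       [  0.        , 510.32844032, 211.1274164 ],
       [  0.        ,   0.        ,   1.        ]]), 'origin': array([ 406.06734158,   39.65872986, 1337.94165588]), 'attitude': array([-3.09168051, -0.00666858, -1.58810818])}
wrist {'mtx': array([[328.04967206,   0.        , 281.27609912],
       [  0.        , 328.04967206, 207.21847537],
       [  0.        ,   0.        ,   1.        ]]), 'T_tool_cam': array([[ 1.99651363e-04, -9.61509991e-01, -2.74769898e-01,
         7.06402629e+01],
       [ 9.99999863e-01,  5.89192948e-05,  5.20434902e-04,
        -7.37671761e-01],
       [-4.84214110e-04, -2.74769965e-01,  9.61509871e-01,
        -1.42967330e+02],
       [ 0.00000000e+00,  0.00000000e+00,  0.00000000e+00,
         1.00000000e+00]])}
```

View pics/top0.png

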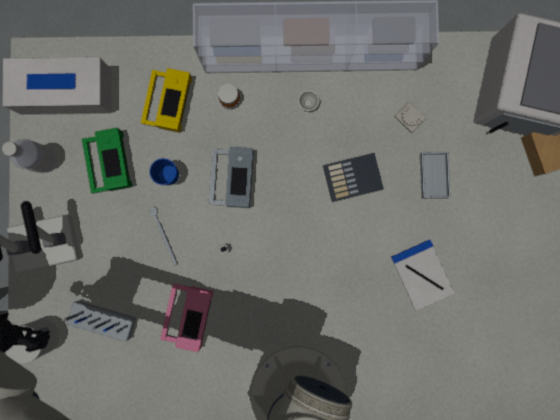

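View pics/scene0.png

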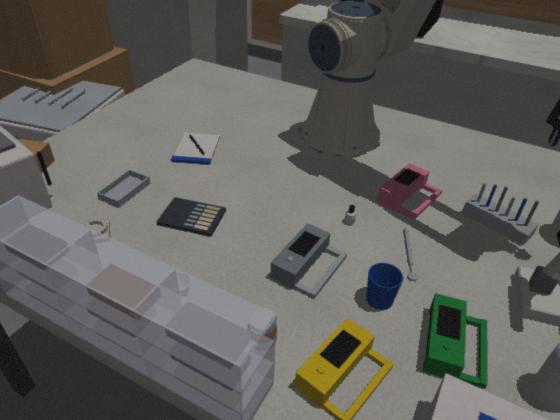

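View pics/wrist0.png

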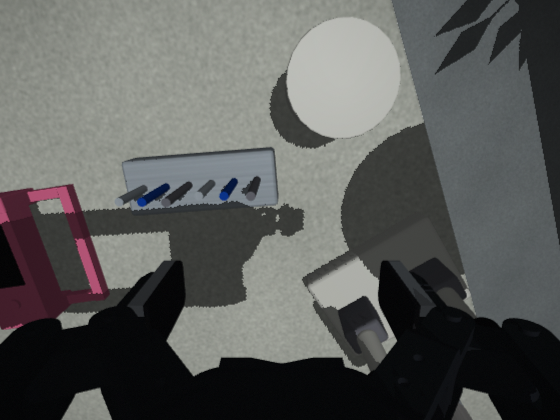

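The top view shows the grey bridge at about (235,177), with its stop bar on the left at x≈213. The dark plate is at (353,177) with its tabs towards the bridge. Look-alikes: yellow (170,100), green (108,160) and pink (190,318). The grey one fits the description, so I'll enlarge it to confirm.

```bash
cat > h.py <<'E'
import numpy as np, cv2
from scipy.spatial.transform import Rotation as R
from rig import r
def cam(n, s=None):
    c=r.calibration(n); K=c["mtx"]
    if n!="wrist": return K,R.from_euler('xyz',c["attitude"]).as_matrix(),np.array(c["origin"])
    s=s or r.sense(); T=np.array(c["T_tool_cam"]); Rt=R.from_euler('xyz',s["tcp_rot"]).as_matrix()
    return K,Rt@T[:3,:3],Rt@T[:3,3]+s["eef_pos"]
def ray(C,uv,z):
    K,A,o=C; uv=np.atleast_2d(np.asarray(uv,float))
    d=np.c_[uv,np.ones(len(uv))]@np.linalg.inv(K).T@A.T
    return o+d*((z-o[2])/d[:,2])[:,None]
def proj(C,P):
    K,A,o=C; p=(np.atleast_2d(P)-o)@A@K.T; return p[:,:2]/p[:,2:]
def tri(Cs,uvs):
    M=np.zeros((3,3));b=np.zeros(3)
    for C,uv in zip(Cs,uvs):
        d=ray(C,uv,0)[0]-C[2]; d/=np.linalg.norm(d); Q=np.eye(3)-np.outer(d,d); M+=Q;b+=Q@C[2]
    return np.linalg.solve(M,b)
E
python3 - <<'E'
import cv2
a=cv2.imread('pics/top0.png')[130:225,195:395]
cv2.imwrite('pics/topc.png',cv2.resize(a,None,fx=4,fy=4,interpolation=cv2.INTER_CUBIC))
a=cv2.imread('pics/scene0.png')[180:310,145:355]
cv2.imwrite('pics/scenec.png',cv2.resize(a,None,fx=3.8,fy=3.8,interpolation=cv2.INTER_CUBIC))
E
```

```text
(no output)
```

View pics/topc.png

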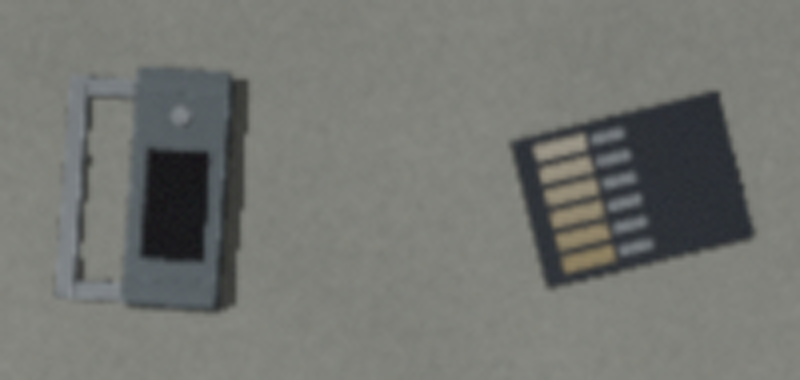

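View pics/scenec.png

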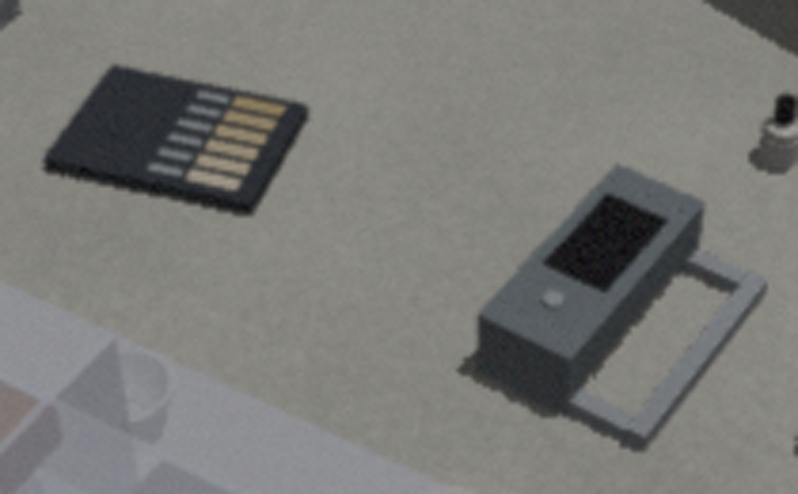

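Both crops agree: this is the grey bridge with its stop bar behind it, and the plate's tabs face the mouth. Next I'll triangulate the corners.

```bash
cat > m0.py <<'E'
from h import *
T=cam('top');S=cam('scene')
t=lambda p:(np.array(p,float)+.5)/4-.5+[195,130]
s=lambda p:(np.array(p,float)+.5)/3.8-.5+[145,180]
pt=np.array([(513,142),(718,92),(753,237),(549,288)]);ps=[(250,205),(45,158),(113,66),(307,105)]
bt=np.array([(138,68),(232,72),(218,310),(122,303)]);bs=[(572,357),(480,318),(617,165),(704,206)]
for n,a,b,z in (('plate',pt,ps,12),('bridge',bt,bs,50)):
    print(n);X=np.array([tri([T,S],[t(p),s(q)]) for p,q in zip(a,b)]);print(X.round(1))
    Y=ray(T,t(a),z);Z=ray(S,s(b),z);print(Y.round(1)[:,:2],Z.round(1)[:,:2]);
    for W in(X,Y,Z):
        f=(W[0]+W[3]-W[1]-W[2])/2; sd=(W[0]+W[1]-W[2]-W[3])/2
        print('c',W.mean(0).round(1),'dims',np.linalg.norm(f).round(1),np.linalg.norm(sd).round(1),'yaw',np.arctan2(f[1],f[0]).round(3),np.arctan2(-sd[0],sd[1]).round(3))
print('bar outer',ray(T,t([(70,75),(57,297)]),14)[:,:2].round(1))
st=s([(767,283),(640,445)]);print(ray(S,st,14)[:,:2].round(1))
for n,uv in dict(dish=(309,102),jar=(229,96),cast=(410,117),tray=(435,175),cup=(165,172),drops=(225,247)).items(): print(n,ray(T,uv,25)[0].round(0))
E
python3 m0.py
```

```text
plate
[[ 591.   -74.6    9.5]
 [ 621.3 -209.2   10.9]
 [ 525.9 -230.    11.3]
 [ 494.8  -96.1   11.6]]
[[ 590.8  -74.6]
 [ 621.5 -209.6]
 [ 525.9 -230. ]
 [ 494.8  -96.1]] [[ 593.   -72.7]
 [ 622.  -207.5]
 [ 526.5 -229.2]
 [ 495.2  -95.9]]
c [ 558.3 -152.5   10.8] dims 137.7 98.1 yaw 1.795 -1.353
c [ 558.3 -152.6   12. ] dims 138.0 98.1 yaw 1.797 -1.356
c [ 559.2 -151.3   12. ] dims 137.5 99.2 yaw 1.792 -1.342
bridge
[[636.7 166.6  48.5]
 [633.5 107.9  44.6]
 [481.8 118.2  45.4]
 [487.6 178.5  44.6]]
[[636.7 166. ]
 [633.2 106.3]
 [481.9 117.3]
 [487.3 177.9]] [[637.8 167.7]
 [637.5 111.7]
 [486.5 120.9]
 [493.4 180.5]]
c [559.9 142.8  45.7] dims 59.7 150.8 yaw 1.495 -1.645
c [559.8 141.9  50. ] dims 60.3 150.8 yaw 1.496 -1.647
c [563.8 145.2  50. ] dims 57.9 148.2 yaw 1.509 -1.645
bar outer [[639.3 213.9]
 [494.2 223.8]]
[[497.9 226.4]
 [645.2 214. ]]
dish [755. -41.  25.]
jar [774. 167.  25.]
cast [ 711. -303.   25.]
tray [ 559. -364.   25.]
cup [578. 335.  25.]
drops [382. 182.  25.]
```

```bash
cat >> h.py <<'E'
def rel(cx,cy,cz,cyaw,x,y,z,yaw):
    "shift (cm) and turn(deg about tool z) from commanded pose, tool pointing straight down"
    Rc=R.from_euler('xyz',[np.pi,0,cyaw]).as_matrix()
    d=Rc.T@np.array([x-cx,y-cy,z-cz])/10
    return d.round(2), round(-np.degrees(yaw-cyaw),2)
E
python3 - <<'E'
from h import *
th=1.792;p=np.array([np.cos(th),np.sin(th)]);t=np.array([558.5,-152])-p*(70+45);print(t)
print(rel(230.5,580.9,231.3,2.7637,*t,160,th))
E
```

```text
[ 583.73147453 -264.19791751]
(array([-64.01, -65.51,   7.13]), np.float64(55.67))
```

Request:
jog_arm(series=[[[-64,-65.5,0,0,0,55.7,6],[-64,-65.5,0,0,0,55.7,6],[-64,-65.5,0,0,0,55.7,6],[-64,-65.5,0,0,0,55.7,6],[-64,-65.5,0,0,0,55.7,6]]])

```text
clock: 0.78
eef_pos: [351.5, 290.8, 231.3]
tcp_rot: [3.141, -0.0, 1.821]
contact_force: [0.8, 0.0, 0.3]
opening: 0.7
```

```bash
cat > n.py <<'E'
from h import *
import sys
a=list(map(float,sys.argv[1:])) # target x y z yaw
s=r.sense();print(s['clock'],s['eef_pos'].round(1),s['tcp_rot'].round(4),s['contact_force'].round(1),s['opening'].round(3))
print(rel(*s['eef_pos'],s['tcp_rot'][2],*a))
E
python3 n.py 583.7 -264.2 160 1.792
```

```text
Traceback (most recent call last):
  File "n.py", line 4, in <module>
    s=r.sense();print(s['clock'],s['eef_pos'].round(1),s['tcp_rot'].round(4),s['contact_force'].round(1),s['opening'].round(3))
                                                                                                         ^^^^^^^^^^^^^^^^^^
AttributeError: 'float' object has no attribute 'round'
```

```bash
sed -i "s/s\['opening'\].round(3)/round(s['opening'],3)/" n.py; python3 n.py 583.7 -264.2 160 1.792
```

```text
0.775 [351.5 290.8 231.3] [ 3.1412 -0.      1.8207] [0.8 0.  0.3] 0.7
(array([-59.52,   8.77,   7.13]), np.float64(1.64))
```

Request:
jog_arm(series=[[[-59.5,8.8,3,0,0,1.6,6],[-59.5,8.8,3,0,0,1.6,6],[-59.5,8.8,3,0,0,1.6,6],[-59.5,8.8,3,0,0,1.6,6],[-59.5,8.8,3,0,0,1.6,6]]])

```text
clock: 1.4
eef_pos: [473.8, 3.4, 215.8]
tcp_rot: [3.141, -0.0, 1.798]
contact_force: [1.4, -0.3, -0.1]
opening: 0.701
```

```bash
python3 n.py 583.7 -264.2 160 1.792
```

```text
1.4 [473.8   3.4 215.8] [ 3.141  -0.      1.7982] [ 1.4 -0.3 -0.1] 0.701
(array([-28.55,   4.67,   5.58]), np.float64(0.35))
```

Request:
jog_arm(series=[[[-28.5,4.7,5.6,0,0,0.3,6],[-28.5,4.7,5.6,0,0,0.3,6],[-28.5,4.7,5.6,0,0,0.3,6],[-28.5,4.7,5.6,0,0,0.3,6],[-28.5,4.7,5.6,0,0,0.3,6]]])

```text
clock: 2.02
eef_pos: [583.7, -264.2, 158.8]
tcp_rot: [-3.141, -0.0, 1.792]
contact_force: [-0.2, -0.1, -0.1]
opening: 0.706
```

Request:
jog_arm(series=[[[0,0,0,0,0,0,6],[0,0,0,0,0,0,6]]])

```text
clock: 2.28
eef_pos: [582.7, -261.1, 159.3]
tcp_rot: [-3.141, -0.001, 1.793]
contact_force: [-0.6, 1.0, -0.9]
opening: 0.707
```

```bash
python3 n.py 583.7 -264.2 160 1.792; python3 - <<'E'
from h import *
for n in ["scene","top","wrist"]:
    cv2.imwrite(f"pics/{n}1.png",r.grab_frame(n)[:,:,::-1])
E
```

```text
2.275 [ 582.7 -261.1  159.3] [-3.1406e+00 -1.1000e-03  1.7927e+00] [-0.6  1.  -0.9] 0.707
(array([-0.33,  0.02, -0.07]), np.float64(0.04))
```

View pics/wrist1.png

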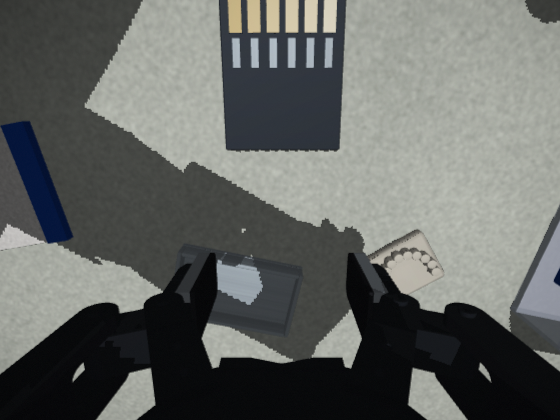

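View pics/scene1.png

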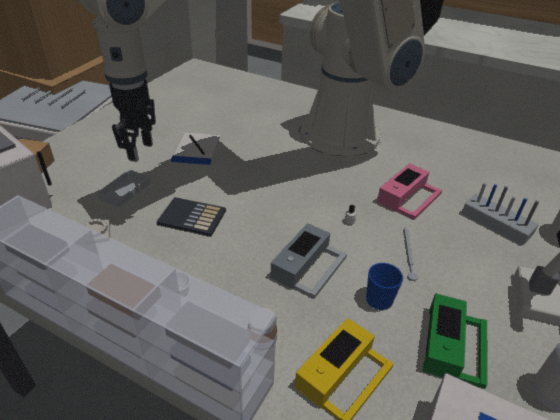

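The wrist view shows the plate's rear edge from (227,150) to (340,150), level and centred between the fingers. The fingers are behind it.

```bash
python3 - <<'E'
from h import *
C=cam('wrist');P=ray(C,[(226.5,150.5),(340.5,150.5)],12);print(P.round(1),np.linalg.norm(P[0]-P[1]),np.arctan2(P[1,1]-P[0,1],P[1,0]-P[0,0])+np.pi/2)
m=P.mean(0)[:2];print('rear mid',m)
th=1.792;p=np.array([np.cos(th),np.sin(th)]);t=m-p*(11+20);print(t)
s=r.sense();print(s['eef_pos'],rel(*s['eef_pos'],s['tcp_rot'][2],*t,12,th))
E
```

```text
[[ 526.6 -233.9   12. ]
 [ 624.4 -211.7   12. ]] 100.25112271970525 1.7944338733955307
rear mid [ 575.50778094 -222.79629996]
[ 582.30930885 -253.04095599]
[ 583.19191402 -260.46587905  160.12187296] (array([ 0.74,  0.08, 14.81]), np.float64(0.13))
```

Request:
jog_arm(series=[[[0,0,5,0,0,0,6],[0,0,10,0,0,0,6],[0,0,14,0,0,0,6],[0,0,14.5,0,0,0,6],[0,0,14.5,0,0,0,6]]])

```text
clock: 3.05
eef_pos: [584.0, -261.3, 15.9]
tcp_rot: [3.141, 0.001, 1.794]
contact_force: [0.6, -0.0, -0.1]
opening: 0.7
```

Request:
jog_arm(series=[[[0,0,0.3,0,0,0,6],[0,0,0.6,0,0,0,6],[0,0,0.9,0,0,0,6],[0,0,0.9,0,0,0,6]]])

```text
clock: 3.55
eef_pos: [583.3, -261.6, 5.7]
tcp_rot: [-3.141, -0.0, 1.793]
contact_force: [-0.6, 0.3, 0.7]
opening: 0.702
```

```bash
python3 - <<'E'
from h import *
s=r.sense();print(s['eef_pos'],s['tcp_rot'],s['contact_force'])
for n in ["scene","wrist"]:
    f=r.grab_frame(n)[:,:,::-1];
    if n=='scene': f=cv2.resize(f[100:250,70:250],None,fx=4,fy=4,interpolation=cv2.INTER_CUBIC)
    cv2.imwrite(f"pics/{n}2.png",f)
E
```

```text
[ 583.26222075 -261.63201729    5.65206601] [-3.14142606e+00 -1.17583909e-04  1.79299380e+00] [-0.62899535  0.26172998  0.73806787]
```

View pics/wrist2.png

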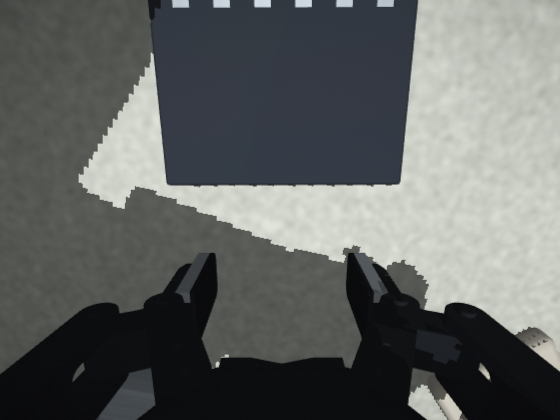

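View pics/scene2.png

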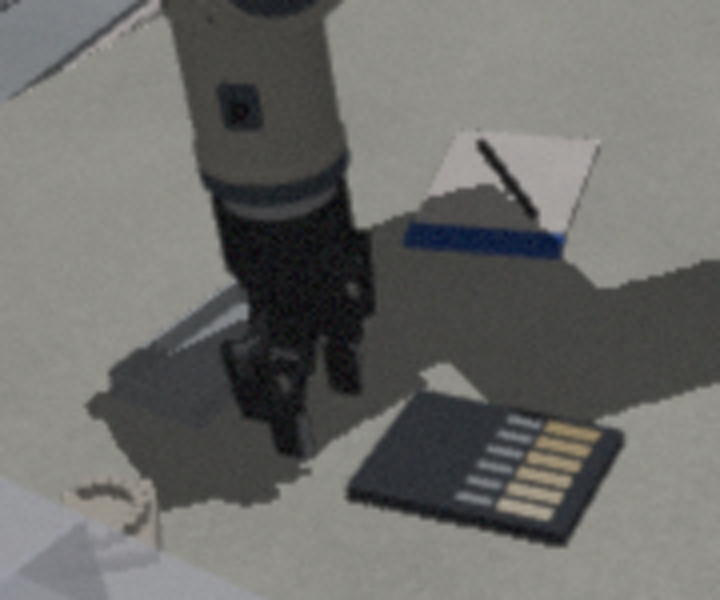

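Request:
jog_arm(series=[[[0,0,0.2,0,0,0,6],[0,0,0.4,0,0,0,6],[0,0,0.6,0,0,0,6],[0,0,0.6,0,0,0,6]]])

```text
clock: 4.15
eef_pos: [583.2, -261.5, -0.6]
tcp_rot: [-3.141, -0.0, 1.793]
contact_force: [0.4, -0.8, 0.0]
opening: 0.706
```

Request:
jog_arm(series=[[[0,0,0.1,0,0,0,6],[0,0,0.2,0,0,0,6],[0,0,0.2,0,0,0,6]]])

```text
clock: 4.53
eef_pos: [583.4, -261.6, -2.3]
tcp_rot: [-3.142, -0.0, 1.793]
contact_force: [-0.3, -0.1, -0.1]
opening: 0.702
```

Request:
jog_arm(series=[[[0,0,0.1,0,0,0,6],[0,0,0.15,0,0,0,6],[0,0,0.15,0,0,0,6]]])

```text
clock: 4.9
eef_pos: [583.4, -261.6, -3.8]
tcp_rot: [-3.142, -0.0, 1.793]
contact_force: [0.8, 0.8, -0.6]
opening: 0.704
```

```bash
cat > plan.py <<'E'
from h import *
B=np.array([560.5,142.5]);by=1.50
u=np.array([np.cos(by),np.sin(by)]);v=np.array([-u[1],u[0]])
c=np.array([559.8,-154.0]);th=1.794
d=c-B;print('plate in bridge',d@u,d@v,th-by)
a0=th-by; L=2*abs(d@v)/a0; print('L',L)
# numeric path
ds=1.;pts=[];s=0;cc=c.copy();t=th
while (cc-B)@u<-119:
    pts.append((s,*cc,t)); 
    t=max(by,th-a0*s/L); cc=cc+ds*np.array([np.cos(t),np.sin(t)]); s+=ds
pts.append((s,*cc,t))
pts=np.array(pts)
# hand poses
def hand(q,gap): return np.array([q[1]-81*np.cos(q[3])-gap*np.cos(q[3]),q[2]-81*np.sin(q[3])-gap*np.sin(q[3]),-2.8,q[3]])
H=[hand(pts[0],g) for g in (14,7,0)]+[hand(q,0) for q in pts[8::8]]+[hand(pts[-1],0)]
s=r.sense();cur=[583.4,-261.6,-3.8,1.793]
k=0
while k<len(H):
    print('call');b=cur
    for h in H[k:k+5]: print(*rel(*b,*h)); cur=h
    k+=5
print(H[-1],pts[-1])
E
python3 plan.py
```

```text
plate in bridge -295.80677956926957 -20.27533380385103 0.29400000000000004
L 137.927440842524
call
[ 1.52  0.08 -0.1 ] -0.06
[ 2.22  0.08 -0.1 ] -0.06
[ 2.92  0.08 -0.1 ] -0.06
[ 3.72 -0.04 -0.1 ] 0.8
[ 4.52 -0.16 -0.1 ] 1.77
call
[ 0.8  -0.13 -0.  ] 0.98
[ 1.6  -0.25 -0.  ] 1.95
[ 2.41 -0.35 -0.  ] 2.93
[ 3.22 -0.44 -0.  ] 3.91
[ 4.02 -0.52 -0.  ] 4.89
call
[ 0.8  -0.13 -0.  ] 0.98
[ 1.6  -0.25 -0.  ] 1.95
[ 2.41 -0.35 -0.  ] 2.93
[ 3.22 -0.44 -0.  ] 3.91
[ 4.02 -0.52 -0.  ] 4.89
call
[ 0.8  -0.13 -0.  ] 0.98
[ 1.6  -0.25 -0.  ] 1.95
[ 2.41 -0.35 -0.  ] 2.93
[ 3.22 -0.44 -0.  ] 3.91
[ 4.02 -0.52 -0.  ] 4.89
call
[ 0.8  -0.05 -0.  ] 0.36
[ 1.6  -0.04 -0.  ] 0.36
[ 2.4  -0.04 -0.  ] 0.36
[ 3.2  -0.03 -0.  ] 0.36
[ 4.   -0.03 -0.  ] 0.36
call
[0.3 0.  0. ] -0.0
[546.36689919 -56.80622665  -2.8          1.5       ] [179.         552.09661253  23.99086726   1.5       ]
```

Request:
jog_arm(series=[[[1.5,0.08,-0.1,0,0,0,6],[2.2,0.08,-0.1,0,0,0,6],[2.9,0.08,-0.1,0,0,0,6],[3.7,-0.04,-0.1,0,0,0.8,6],[4.5,-0.16,-0.1,0,0,1.8,6]]])

```text
clock: 5.52
eef_pos: [571.9, -217.8, -2.7]
tcp_rot: [3.141, 0.0, 1.761]
contact_force: [-0.7, -2.6, -1.4]
opening: 0.705
```

Request:
jog_arm(series=[[[0.8,-0.13,0,0,0,1,6],[1.6,-0.25,0,0,0,2,6],[2.4,-0.35,0,0,0,2.9,6],[3.2,-0.44,0,0,0,3.9,6],[4.0,-0.52,0,0,0,4.9,6]]])

```text
clock: 6.15
eef_pos: [559.2, -179.4, -2.7]
tcp_rot: [3.141, 0.0, 1.675]
contact_force: [0.4, -2.7, 1.1]
opening: 0.701
```

```bash
cat > snap.py <<'E'
from h import *
import sys
k=sys.argv[1]
s=r.sense();print(s['clock'],s['eef_pos'].round(1),s['tcp_rot'].round(4),s['contact_force'].round(1))
w=r.grab_frame('wrist')[:,:,::-1];t=r.grab_frame('top')[:,:,::-1]
cv2.imwrite(f'pics/w{k}.png',w);cv2.imwrite(f'pics/t{k}.png',t)
T=cv2.resize(t[130:225,195:395],None,fx=4,fy=4,interpolation=cv2.INTER_CUBIC);cv2.imwrite(f'pics/tc{k}.png',T)
E
python3 snap.py 3
```

```text
6.15 [ 559.2 -179.4   -2.7] [3.1414e+00 2.0000e-04 1.6750e+00] [ 0.4 -2.7  1.1]
```

View pics/w3.png

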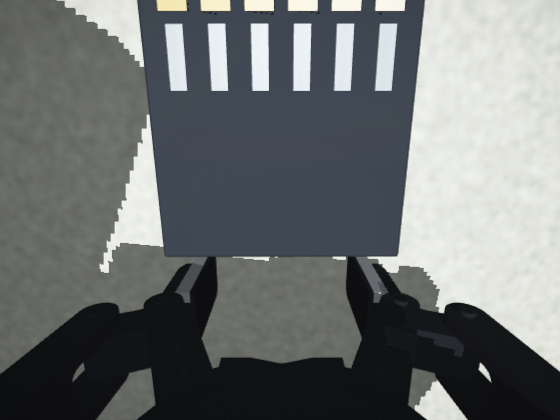

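View pics/tc3.png

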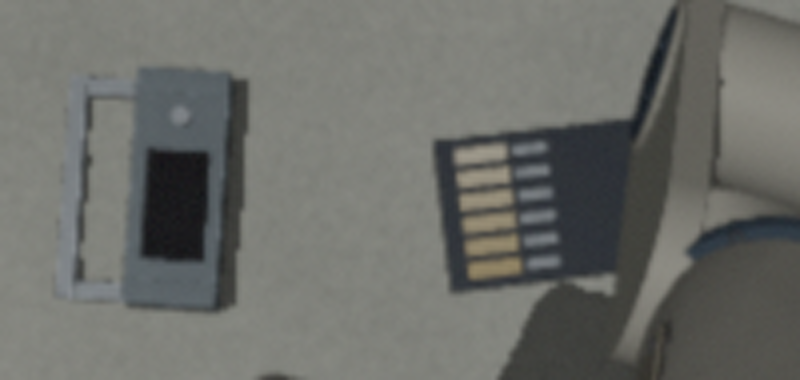

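Both fingers are flush on the rear edge (row 257, corners at 164 and 399), with about 3 N of push. The plate is turning as planned.

Request:
jog_arm(series=[[[0.8,-0.13,0,0,0,1,6],[1.6,-0.25,0,0,0,2,6],[2.4,-0.35,0,0,0,2.9,6],[3.2,-0.44,0,0,0,3.9,6],[4.0,-0.52,0,0,0,4.9,6]]])

```text
clock: 6.88
eef_pos: [549.6, -140.0, -2.8]
tcp_rot: [-3.141, -0.0, 1.59]
contact_force: [0.1, -2.9, 1.2]
opening: 0.704
```

```bash
python3 snap.py 4
```

```text
6.875 [ 549.6 -140.    -2.8] [-3.1414 -0.      1.5896] [ 0.1 -2.9  1.2]
```

View pics/tc4.png

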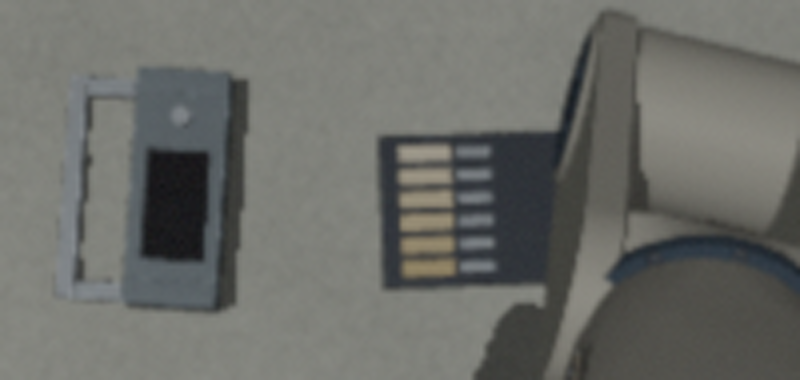

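View pics/w4.png

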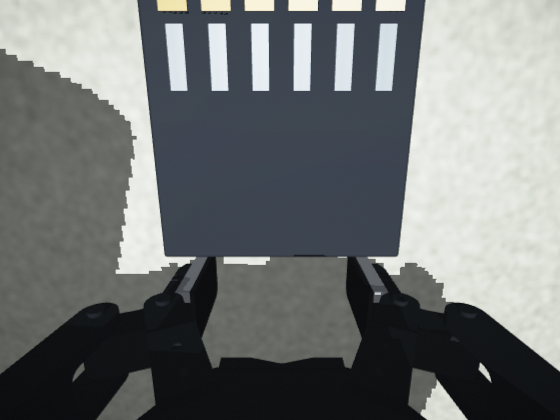

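```bash
cat > front.py <<'E'
from h import *
import sys
a=np.array(eval(sys.argv[1]),float); T=cam('top')
P=ray(T,(a+.5)/4-.5+[195,130],12)[:,:2]
B=np.array([559.9,142.2]);by=1.50;u=np.array([np.cos(by),np.sin(by)]);v=np.array([-u[1],u[0]])
w=P[1]-P[0] # from +x-world (plate -y) to plate +y
print('corners',P.round(1),'w',np.linalg.norm(w),'yaw',np.arctan2(w[1],w[0])-np.pi/2-by)
f=P.mean(0);print('front in bridge',(f-B)@u,(f-B)@v)
s=r.sense();h=s['eef_pos'][:2];print('hand in bridge',(h-B)@u,(h-B)@v,s['tcp_rot'][2]-by)
hy=s['tcp_rot'][2];print('front from hand', h+151*np.array([np.cos(hy),np.sin(hy)]), f)
E
python3 front.py "[(378,137),(385,289)]"
python3 - <<'E'
from h import *
# wrist plate rear corners vs hand
C=cam('wrist');P=ray(C,[(164.5,256.5),(399,256.5)],12);print(P,P.mean(0))
E
```

```text
corners [[595.5  13.6]
 [495.9  10.8]] w 99.63760194985818 yaw -6.184465971656002
front in bridge -130.71549599961895 4.918198565774466
hand in bridge -281.72035119941506 -9.397478413325075 0.09045134024048407
front from hand [546.37811237  11.49144454] [545.74767319  12.15984767]
[[ 498.53044966 -129.38041603   12.        ]
 [ 597.99482962 -127.35745904   12.        ]] [ 548.26263964 -128.36893753   12.        ]
```

Request:
jog_arm(series=[[[0.8,-0.13,0,0,0,1,6],[1.6,-0.25,0,0,0,2,6],[2.4,-0.35,0,0,0,2.9,6],[3.2,-0.44,0,0,0,3.9,6],[4.0,-0.52,0,0,0,4.9,6]]])

```text
clock: 7.6
eef_pos: [543.7, -100.1, -2.8]
tcp_rot: [-3.141, -0.0, 1.504]
contact_force: [-0.2, -2.9, -0.3]
opening: 0.702
```

```bash
python3 snap.py 5
```

```text
7.6 [ 543.7 -100.1   -2.8] [-3.1415 -0.      1.504 ] [-0.2 -2.9 -0.3]
```

View pics/tc5.png

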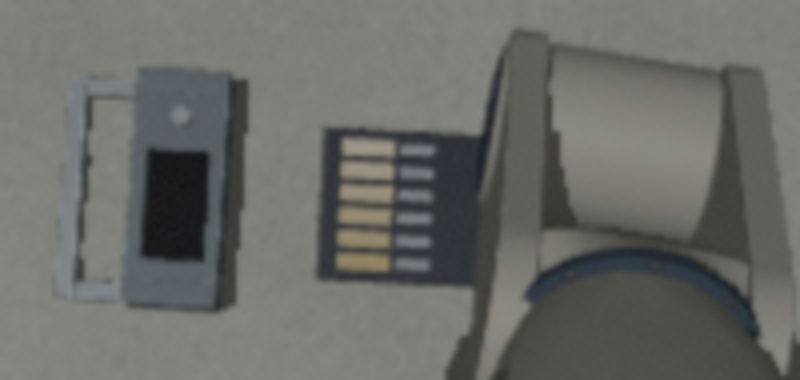

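View pics/w5.png

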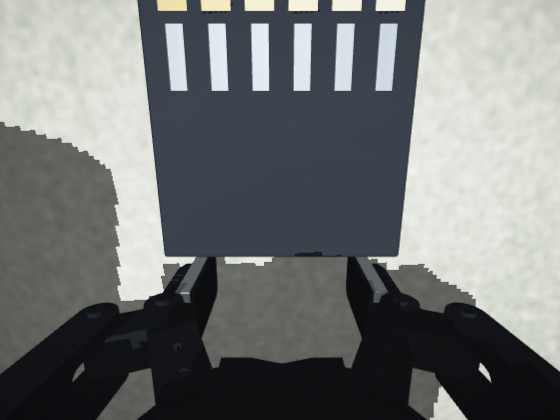

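```bash
python3 front.py "[(324,128),(317,281)]"; python3 - <<'E'
from h import *
# refine bridge: fit edges of top image: mouth top edge, side top edges, bar face
T=cam('top')
im=cv2.imread('pics/t5.png');T5=cv2.imread('pics/tc5.png')
a=T5[50:330,40:440];cv2.imwrite('pics/z5.png',cv2.resize(a,None,fx=2,fy=2,interpolation=cv2.INTER_CUBIC))
E
```

```text
corners [[602.   48.7]
 [501.9  54.9]] w 100.31870264311634 yaw 0.008843531907542168
front in bridge -90.69720061133441 1.5119400124749491
hand in bridge -242.39795496063036 -0.7938388967798709 0.0049558188413239
front from hand [553.48003256  51.02592901] [551.97618125  51.8369475 ]
```

View pics/z5.png

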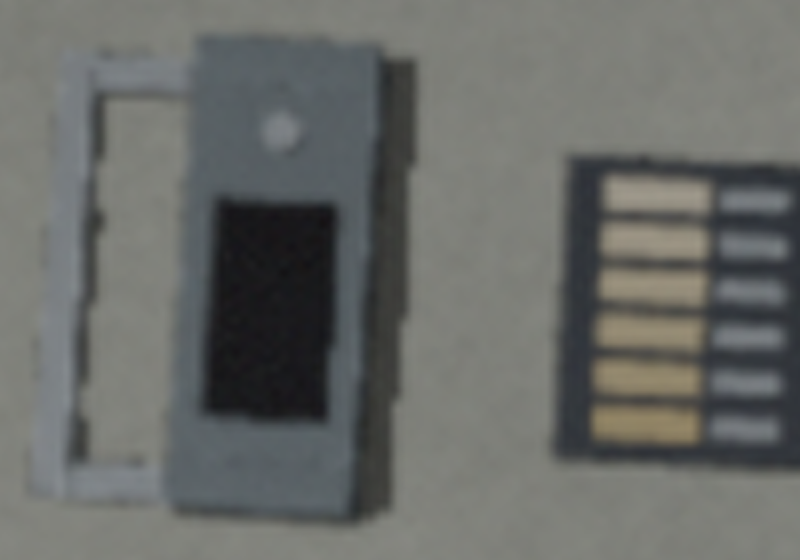

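The plate's front is 91 mm before the bridge's origin, about 1.5–2 mm left of centre against ±8 mm clearance, and square to 0.01 rad. I'll steer slightly right and push in.

Request:
jog_arm(series=[[[0.8,-0.05,0,0,0,0.5,6],[1.6,-0.08,0,0,0,1,6],[2.4,-0.07,0,0,0,1,6],[3.2,-0.06,0,0,0,1,6],[4.0,-0.04,0,0,0,1,6]]])

```text
clock: 8.32
eef_pos: [546.1, -60.2, -2.8]
tcp_rot: [-3.141, 0.0, 1.488]
contact_force: [-0.6, -2.0, -0.1]
opening: 0.702
```

```bash
python3 snap.py 6
```

```text
8.325 [546.1 -60.2  -2.8] [-3.1415  0.      1.4878] [-0.6 -2.  -0.1]
```

View pics/tc6.png

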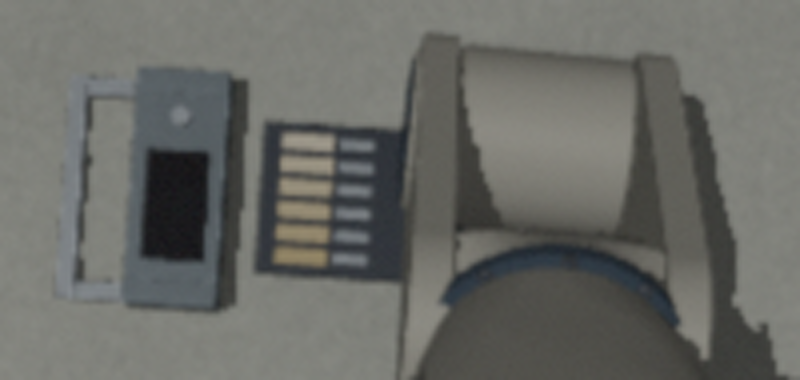

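View pics/w6.png

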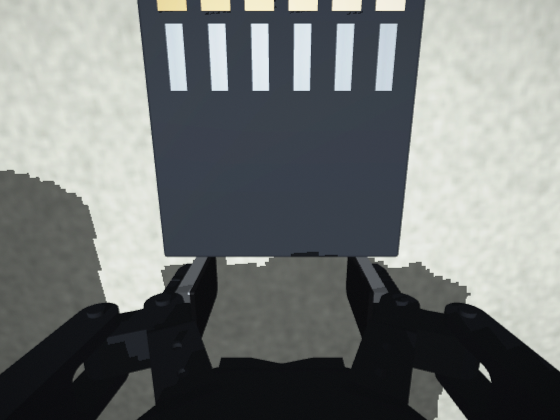

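```bash
python3 front.py "[(265,121),(256,271)]"
```

```text
corners [[607.3  87.2]
 [509.1  94.5]] w 98.43798376292791 yaw -0.003819173391466979
front in bridge -51.32224279079079 -1.9234618560856664
hand in bridge -202.42593251962452 -0.5322274005066134 -0.01166916131720619
front from hand [558.55002991  90.73034775] [558.18825172  90.87025981]
```

Request:
jog_arm(series=[[[0.8,0.05,0,0,0,-0.4,6],[1.6,0.08,0,0,0,-0.7,6],[2.4,0.07,0,0,0,-0.7,6],[3.2,0.06,0,0,0,-0.7,6],[4.0,0.05,0,0,0,-0.7,6]]])

```text
clock: 9.05
eef_pos: [549.9, -20.4, -2.8]
tcp_rot: [-3.142, 0.0, 1.5]
contact_force: [-0.5, -2.1, -0.2]
opening: 0.699
```

```bash
python3 snap.py 7; python3 front.py "[(265,121),(256,271)]"|grep hand
```

```text
9.05 [549.9 -20.4  -2.8] [-3.1416  0.      1.5   ] [-0.5 -2.1 -0.2]
hand in bridge -162.41506275430825 -1.5377438028144557 0.00046840537259140724
front from hand [560.55586894 130.7097431 ] [558.18825172  90.87025981]
```

View pics/tc7.png

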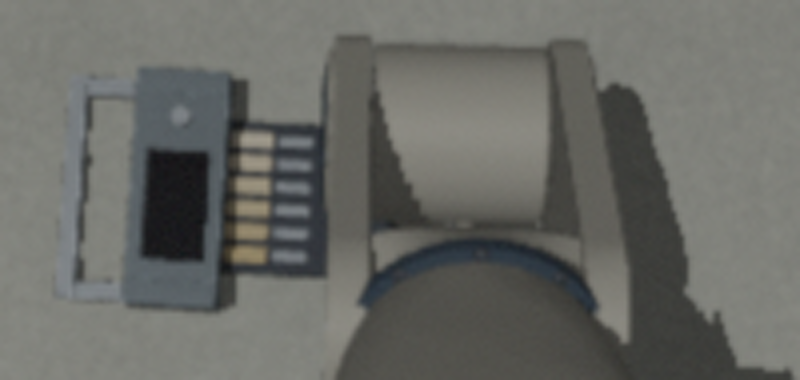

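View pics/w7.png

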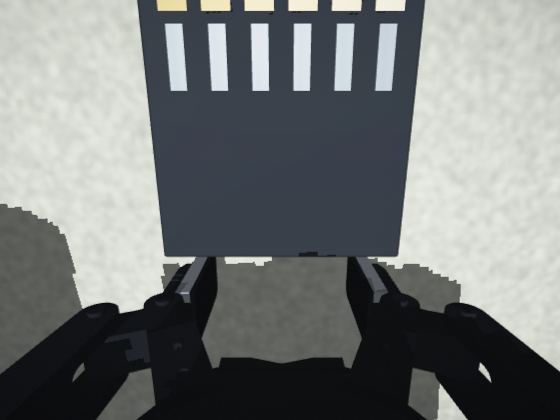

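The front is under the bridge with no rise in force, the yaw is square and the side offset is about −1.5 mm. I'll go straight on.

Request:
jog_arm(series=[[[0.8,0,0,0,0,0,6],[1.6,0,0,0,0,0,6],[2.4,0,0,0,0,0,6],[3.2,0,0,0,0,0,6],[4.0,0,0,0,0,0,6]]])

```text
clock: 9.78
eef_pos: [552.7, 19.5, -2.8]
tcp_rot: [-3.142, 0.0, 1.5]
contact_force: [-0.7, -2.4, -0.0]
opening: 0.704
```

Request:
jog_arm(series=[[[0.5,0,0,0,0,0,6],[1.0,0,0,0,0,0,6],[1.5,0,0,0,0,0,6],[2.0,0,0,0,0,0,6],[2.4,0,0,0,0,0,6]]])

```text
clock: 10.4
eef_pos: [554.4, 43.2, -2.8]
tcp_rot: [-3.142, 0.0, 1.5]
contact_force: [-0.1, -2.4, 0.8]
opening: 0.704
```

```bash
python3 snap.py 8; python3 front.py "[(265,121),(256,271)]"|grep hand
```

```text
10.4 [554.4  43.2  -2.8] [-3.1416  0.      1.4999] [-0.1 -2.4  0.8]
hand in bridge -98.90352088086036 -1.5600990271305069 -1.3994802645189708e-05
front from hand [565.14345803 194.0554702 ] [558.18825172  90.87025981]
```

View pics/tc8.png

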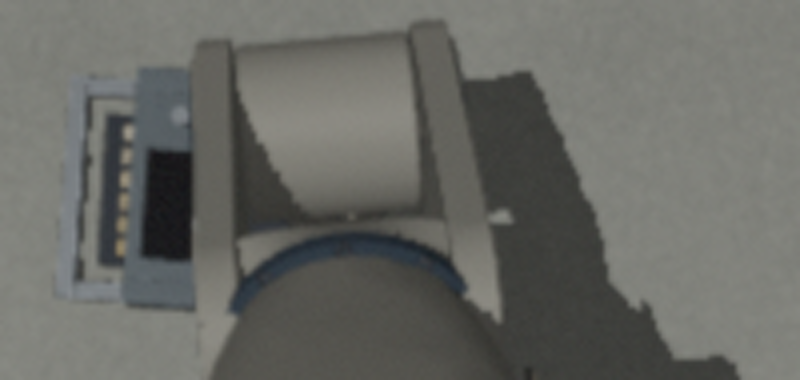

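View pics/w8.png

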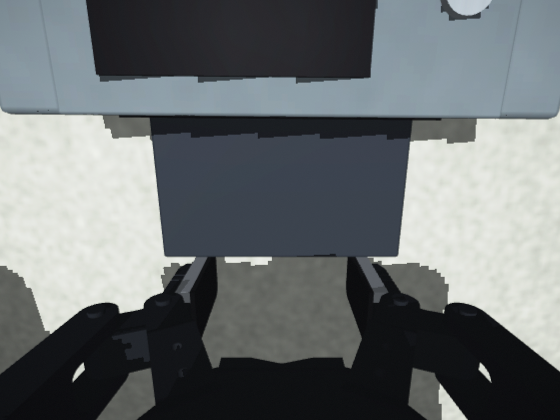

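A gap of about 13 mm to the bar remains, and the bridge edge and plate rear are parallel in the wrist view. I'll close in slowly, watching the force.

Request:
jog_arm(series=[[[0.3,0,0,0,0,0,6],[0.6,0,0,0,0,0,6],[0.8,0,0,0,0,0,6],[0.9,0,0,0,0,0,6],[1.0,0,0,0,0,0,6]]])

```text
clock: 11.12
eef_pos: [555.1, 52.9, -2.8]
tcp_rot: [-3.142, 0.0, 1.5]
contact_force: [0.4, -1.8, 0.2]
opening: 0.708
```

Request:
jog_arm(series=[[[0.05,0,0,0,0,0,6],[0.1,0,0,0,0,0,6],[0.15,0,0,0,0,0,6],[0.2,0,0,0,0,0,6]]])

```text
clock: 11.62
eef_pos: [555.2, 54.9, -2.8]
tcp_rot: [-3.142, 0.0, 1.5]
contact_force: [-0.7, -2.2, -0.1]
opening: 0.701
```

Request:
jog_arm(series=[[[0.05,0,0,0,0,0,6],[0.1,0,0,0,0,0,6],[0.15,0,0,0,0,0,6]]])

```text
clock: 12.0
eef_pos: [555.2, 56.0, -2.8]
tcp_rot: [-3.141, 0.001, 1.5]
contact_force: [0.2, -8.3, -0.0]
opening: 0.704
```

Request:
jog_arm(series=[[[0.05,0,0,0,0,0,6],[0.1,0,0,0,0,0,6],[0.1,0,0,0,0,0,6]]])

```text
clock: 12.38
eef_pos: [555.0, 56.1, -2.8]
tcp_rot: [-3.141, 0.001, 1.5]
contact_force: [0.3, -11.8, 1.9]
opening: 0.704
```

Request:
jog_arm(series=[[[0.05,0,0,0,0,0,6],[0.1,0,0,0,0,0,6],[0.1,0,0,0,0,0,6]]])

```text
clock: 12.75
eef_pos: [554.9, 56.4, -2.8]
tcp_rot: [-3.14, 0.002, 1.5]
contact_force: [-1.2, -17.7, 2.7]
opening: 0.702
```

```bash
python3 snap.py 9; python3 front.py "[(265,121),(256,271)]"|grep hand; python3 -c "
from rig import r;print(r.sense()['wrist_torque'])"
```

```text
12.75 [554.9  56.4  -2.8] [-3.1404e+00  2.4000e-03  1.5001e+00] [ -1.2 -17.7   2.7]
hand in bridge -86.02353105571449 -1.0658619008100834 8.596558314089009e-06
front from hand [565.55815066 206.93839775] [558.18825172  90.87025981]
[-2.82434919  0.15144838 -0.32009967]
```

View pics/tc9.png

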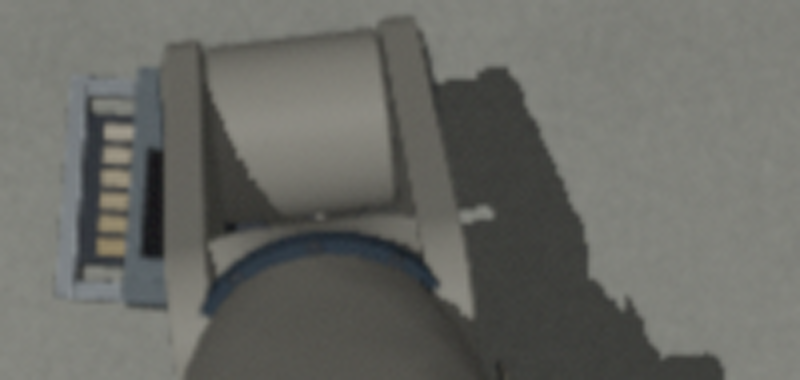

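View pics/w9.png

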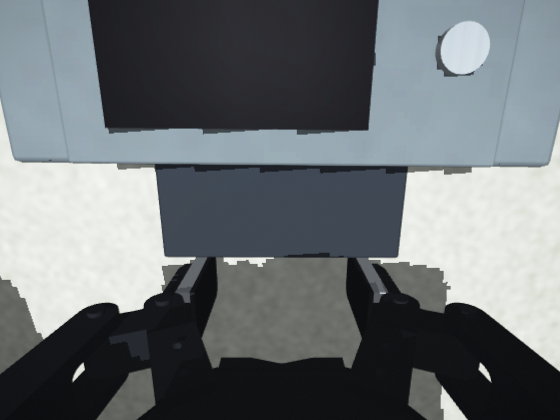

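It's stopped at hand u=−86 mm, so the front is at 65 mm as expected, at 18 N. The yaw moment of −0.32 N·m and the bridge edge (row 161 at left, 166 at right) suggest the bridge is slightly clockwise of the hand. I'll measure that angle properly.

```bash
python3 - <<'E'
from h import *
C=cam('wrist')
im=cv2.imread('pics/w9.png').astype(float); g=im.mean(2)
def edge(cols,r0,r1,sign,z,n):
    pts=[]
    for c in cols:
        d=np.diff(cv2.GaussianBlur(g[:,c-2:c+3].mean(1).reshape(-1,1),(1,3),0).ravel())[r0:r1]*sign
        i=int(np.argmax(d)); 
        if 0<i<len(d)-1:
            a,b,e=d[i-1],d[i],d[i+1]; i=i+.5*(a-e)/(a-2*b+e)
        pts.append((c,r0+i+.5))
    pts=np.array(pts); 
    l=cv2.fitLine(pts.astype(np.float32),cv2.DIST_HUBER,0,.01,.01).ravel()
    sl=l[1]/l[0]; P=ray(C,[(cols[0],l[3]+sl*(cols[0]-l[2])),(cols[-1],l[3]+sl*(cols[-1]-l[2]))],z)
    d=P[1]-P[0]; print(n,pts[::6].round(1).tolist(),'slope',sl,'yaw',np.arctan2(d[1],d[0])+np.pi/2,P[:,:2].round(1))
edge(list(range(170,400,6)),150,185,-1,50,'mouth top edge(over plate)')
edge(list(range(30,115,4))+list(range(480,540,4)),145,175,1,50,'mouth top edge sides')
edge(list(range(215,350,6)),245,265,-1,12,'rear?-');edge(list(range(215,350,6)),245,265,1,12,'rear+')
edge(list(range(115,360,6)),120,140,1,50,'display edge')
E
```

```text
mouth top edge(over plate) [[170.0, 163.2], [206.0, 163.8], [242.0, 164.2], [278.0, 164.2], [314.0, 164.8], [350.0, 165.2], [386.0, 165.2]] slope 0.009431119 yaw 1.4909758826133377 [[527.4 114.7]
 [589.9 109.7]]
mouth top edge sides [[30.0, 162.2], [54.0, 162.3], [78.0, 163.3], [102.0, 163.4], [488.0, 167.0], [512.0, 166.6], [536.0, 166.9]] slope 0.008852353 yaw 1.491555761718755 [[489.  117.7]
 [627.8 106.7]]
rear?- [[215.0, 255.8], [251.0, 263.4], [287.0, 254.4], [323.0, 252.3]] slope -0.08570791 yaw 1.5938842969447449 [[526.2  66.6]
 [582.5  67.9]]
rear+ [[215.0, 245.5], [251.0, 256.9], [287.0, 257.3], [323.0, 257.2]] slope 0.0054090437 yaw 1.4950124313217403 [[526.6  69.3]
 [582.5  65. ]]
display edge [[115.0, 132.3], [151.0, 130.0], [187.0, 128.1], [223.0, 132.2], [259.0, 129.3], [295.0, 129.1], [331.0, 132.1]] slope 0.003625462 yaw 1.496747859665354 [[514.2 124.6]
 [578.2 119.9]]
```

Request:
jog_arm(series=[[[0,0,0,0,0,0.3,6],[0,0,0,0,0,0.5,6],[0.03,0,0,0,0,0.6,6],[0.03,0,0,0,0,0.6,6]]])

```text
clock: 13.35
eef_pos: [554.3, 56.5, -2.9]
tcp_rot: [-3.139, 0.003, 1.491]
contact_force: [-4.1, -18.6, 6.5]
opening: 0.701
```

```bash
python3 -c "
from rig import r
s=r.sense();print(s['eef_pos'],s['tcp_rot'],s['contact_force'],s['wrist_torque'])"
```

```text
[554.25530328  56.50584211  -2.85032317] [-3.13928956e+00  2.96091940e-03  1.49085042e+00] [ -4.08839436 -18.56935318   6.52078789] [-2.85133254  0.45509654  0.23110441]
```

The moment flipped sign (+0.23 N·m), so the load now spreads across the front edge, which lies flush on the bar. I'll back straight off, then lift.

Request:
jog_arm(series=[[[-0.2,0,0,0,0,0,6],[-0.5,0,0,0,0,0,6],[-1.2,0,0,0,0,0,6],[-2.5,0,0,0,0,0,6],[-4,0,0,0,0,0,6]]])

```text
clock: 13.98
eef_pos: [552.2, 17.9, -2.8]
tcp_rot: [3.142, -0.0, 1.49]
contact_force: [-0.7, 0.2, 0.1]
opening: 0.701
```

Request:
jog_arm(series=[[[-1,0,-2,0,0,0,6],[-3,0,-7,0,0,0,6],[-6,0,-12,0,0,0,6],[-6,0,-12,0,0,0,6]]])

```text
clock: 14.48
eef_pos: [550.2, -43.2, 122.4]
tcp_rot: [3.133, 0.0, 1.487]
contact_force: [-0.5, 0.3, -0.4]
opening: 0.706
```

```bash
python3 snap.py 10;python3 - <<'E'
from h import *
f=r.grab_frame('scene')[:,:,::-1];cv2.imwrite('pics/s10.png',f)
cv2.imwrite('pics/sc10.png',cv2.resize(f[200:310,230:370],None,fx=5,fy=5,interpolation=cv2.INTER_CUBIC))
E
```

```text
14.475 [550.2 -43.2 122.4] [3.1332e+00 3.0000e-04 1.4872e+00] [-0.5  0.3 -0.4]
```

View pics/w10.png

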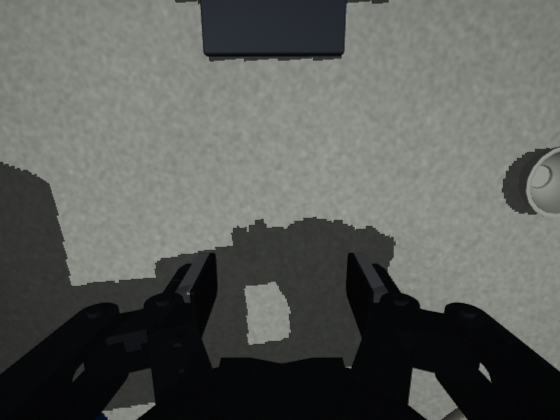

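View pics/tc10.png

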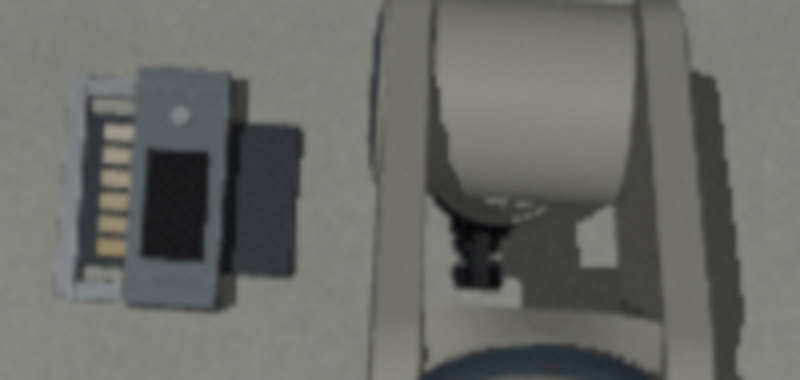

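View pics/sc10.png

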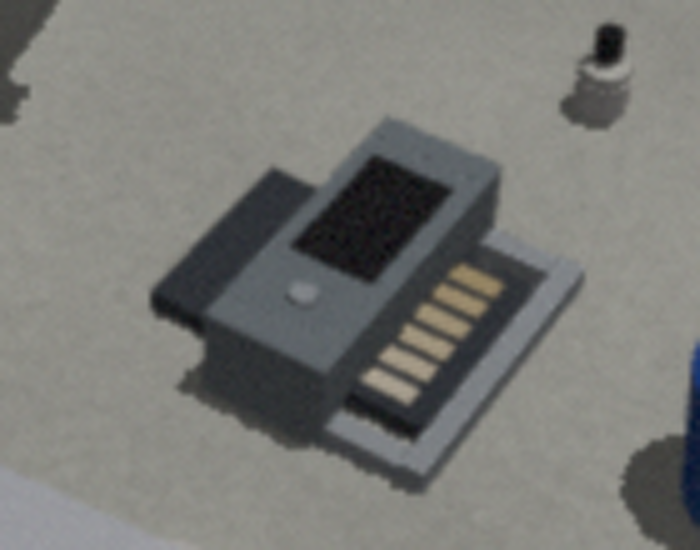

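The plate looks home from both fixed cameras. There's plenty of time, so I'll check the plate-to-bar seam from above with the wrist camera.

Request:
jog_arm(series=[[[0,0,-4,0,0,0,6],[6,0,-4,0,0,0,6],[12,0,-4,0,0,0,6],[17,0,-4,0,0,0,6],[17,0,-4,0,0,0,6]]])

```text
clock: 15.25
eef_pos: [560.3, 132.0, 155.7]
tcp_rot: [-3.139, 0.0, 1.494]
contact_force: [0.2, -1.1, -0.8]
opening: 0.704
```

Request:
jog_arm(series=[[[0,0,0,0,0,0,6],[0,0,0,0,0,0,6],[0,0,0,0,0,0,6]]])

```text
clock: 15.62
eef_pos: [561.1, 127.5, 157.0]
tcp_rot: [-3.141, 0.0, 1.488]
contact_force: [0.7, 0.2, 0.6]
opening: 0.702
```

```bash
python3 snap.py 11; python3 - <<'E'
import cv2
a=cv2.imread('pics/w11.png')[30:240,140:420];cv2.imwrite('pics/wc11.png',cv2.resize(a,None,fx=2.8,fy=2.8,interpolation=cv2.INTER_CUBIC))
E
```

```text
15.625 [561.1 127.5 157. ] [-3.1412e+00  2.0000e-04  1.4881e+00] [0.7 0.2 0.6]
```

View pics/wc11.png

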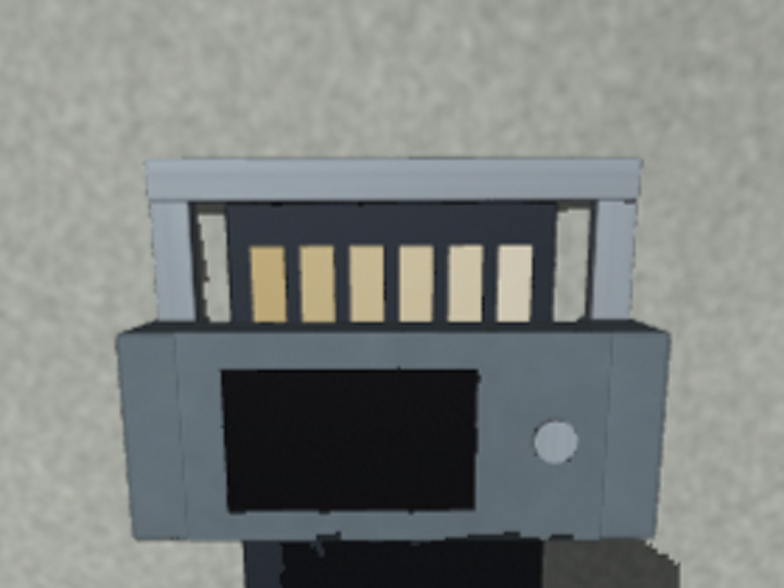

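```bash
python3 - <<'E'
import cv2
im=cv2.imread('pics/w11.png');a=im[84:124,190:345];cv2.imwrite('pics/wd11.png',cv2.resize(a,None,fx=5,fy=5,interpolation=cv2.INTER_NEAREST))
for c in (224,240,280,320,335): print(c,[int(x) for x in im[94:112,c].mean(1)])
from h import *
C=cam('wrist')
P=ray(C,[(225,101),(335,101)],14);Q=ray(C,[(225,103),(335,103)],12);print(P,Q)
E
```

```text
224 [161, 161, 162, 161, 160, 162, 155, 104, 35, 50, 58, 58, 57, 57, 57, 57, 56, 57]
240 [160, 161, 160, 160, 160, 161, 152, 100, 23, 36, 57, 57, 57, 56, 57, 56, 57, 57]
280 [158, 157, 157, 155, 155, 156, 145, 91, 31, 51, 54, 55, 54, 54, 54, 54, 54, 55]
320 [153, 153, 152, 150, 150, 150, 135, 72, 42, 51, 53, 53, 53, 52, 53, 53, 53, 52]
335 [152, 152, 151, 149, 149, 149, 133, 67, 29, 51, 53, 53, 53, 53, 52, 52, 53, 52]
[[520.12443074 210.67551723  14.        ]
 [611.16384878 203.16200183  14.        ]] [[519.59785924 209.18875076  12.        ]
 [611.41993186 201.61082976  12.        ]]
```

View pics/wd11.png

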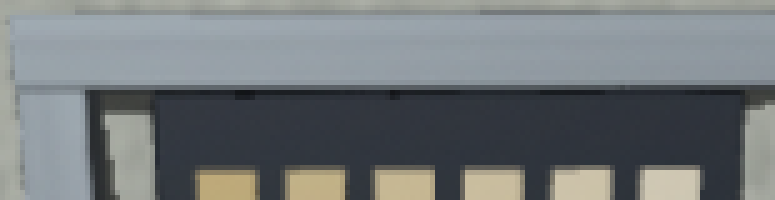

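```bash
python3 - <<'E'
from h import *
# bystander check: colour/brightness diff around each thing in top view
a=cv2.imread('pics/top0.png').astype(int);b=cv2.imread('pics/t11.png').astype(int)
for n,(x,y) in dict(dish=(309,102),jar=(229,96),cast=(410,117),tray=(435,175),cup=(165,172),drops=(225,247),mirror=(163,235)).items():
    d=abs(a-b)[y-22:y+23,x-22:x+23].max(2);print(n,(d>40).mean().round(3))
E
```

```text
dish 0.0
jar 0.001
cast 0.0
tray 0.0
cup 0.004
drops 0.118
mirror 0.0
```

View pics/t11.png

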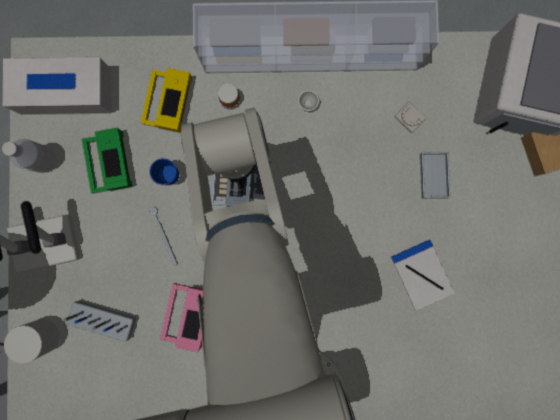

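The top view shows nothing disturbed. The only change, at the dropper bottle, is the arm covering it. The hand is clear of everything, so I'm handing in.

```bash
python3 -c "
from rig import r
print(r.sign_off())"
```

```text
the job is handed in; nothing more can be done
None
```

The shade plate is home against the stop bar and the hand is clear; I handed the job in at about 16 s. I pushed it with two fingertips on its rear edge along a gentle arc to line it up, then straight under the grey bridge.

**Seating:** the plate stopped with its front about 65 mm past the bridge origin, as specified, and I pressed to about 19 N. The first contact was slightly heavier on the right. The wrist view put the bridge at 1.491 rad rather than my first estimate of 1.50, so I turned the hand 0.6° until the load moved across. After that I backed straight off.

**Last checks:**
- **Fit:** the wrist view from above shows the front edge parallel to the bar along its whole width. A dark line about 1 pixel wide (under 1 mm) remains at the seam. I take it for the bar's shadow, but I can't rule out a tiny gap.
- **Other things:** the dish, jar, cast, tray, cup and mirror look unmoved in the top view. The arm hid the dropper bottle in that last picture, but it stood upright in its usual spot in the earlier scene picture, taken after the hand backed off.
- **Disagreements:** the cameras differed by 2–4 mm on the bridge's position and by about 3 mm on the plate's. Both were within the ±8 mm side clearance.

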